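# Hold a tray end at the stop and against the sprung fence

## Task

Be my third hand while I fasten a tray end: pick up the tray end (the board with the round-shouldered handle tab, not the plain strip), stand it upright on the bed of the jig in front of the sprung fence, and slide it along until you feel its end butt against the wooden end stop. Only then, with it still at the stop, press it flat against the fence with a steady push of about 10 newtons, so that the fence's pointer stands about midway between the two ridges of the little scale, never driving the fence to the end of its travel. Finish while still gripping the board and pushing, for nothing is let go at the end, and leave the strip, the cups and the other things on the bench where they are.

Things in the scene. Friction and masses are not known exactly. Their poses are not given: they have to be found in the camera images.
- end_center (a point): Centre of the loose tray end, the part to hold: a pale wooden board on its long edge, 20 mm thick (x), 150 mm long (y), 70 mm high (z), 0.10 to 0.17 kg, same both ways round. Its ends are 34 mm high; a flat handle tab in the middle, 64 mm wide, round-shouldered, rises to 70 mm. Grip across the tab about 17 mm above this point, so that the fingers clear the fence. Starts left or right of the jig
- bed (a point): Point on the top of the jig's plywood bed, 24 mm above the bench. The jig is fixed. Its x points over the bed to the sprung fence (away from the robot), y along the fence towards the end stop, z up. The bed spans x -115 to +155 mm, y -160 to +160 mm
- fence_face (a point): Centre of the flat face of the aluminium fence plate, 13 mm above the bed; axes as the bed's, the face looks to -x. The face is 180 mm long (90 mm each way in y) and spans 2 to 24 mm above the bed. A pointer at its -y end lies over the scale. At rest the face is 60 mm in +x from bed. A backing block behind it is 56 mm high over the bench
- fence (a joint): How far the fence is pushed back (+x) from rest, in m, 0 to 0.040. Sprung at 600 N per m from zero: 10 N is 0.0167. The two ridges of the scale mark 0.011 and 0.025 for the pointer, which is in line with the fence's face. It springs forward when let go
- stop_face (a point): Point on the face of the wooden end stop, 13 mm above the bed; axes as the bed's. The face looks to -y; the board's end butts against it. The rigid block is 125 mm long in x (62 mm each way from here, so the board stays beside it as the fence gives way), 28 mm thick, 26 mm high, with a low screw head on top. Its place along y varies
- side_center (a point): Centre of the plain tray side, to be left alone: a wooden strip 20 x 170 x 34 mm on its edge, without a tab, on the other side of the jig from the tray end
- cup_a_mid (a point): Middle of an upturned black cup, 82 mm wide, 78 mm high; leave alone
- cup_b_mid (a point): Middle of an upturned dark red cup, 82 mm wide, 78 mm high; leave alone
- mug_mid (a point): Middle of a white mug, 80 mm wide, 85 mm high; leave alone
- bowl_mid (a point): Middle of a dark red bowl, 120 mm wide, 45 mm high; leave alone
- jar_mid (a point): Middle of an amber jar, 56 mm wide, 70 mm high; leave alone
- brush_mid (a point): Flat brush lying on the bench left of the jig, 170 mm long; leave alone
Mind the look-alikes: they are no part of the job. What is shaped like the part that bears end_center but green is not meant.

How it is judged:
On the way:
1. the tray end stands on the bed, square to the jig, its end butted to the end stop (within 4 mm), the fence not yet pushed back more than 5 mm (z of end_center in the frame of bed between 0.031 and 0.039 m and angle between end_center's own z axis and vertical below 0.09 rad and angle between the y axis of end_center and the y axis of bed, either way round below 0.07 rad and y of end_center in the frame of stop_face between -0.079 and -0.072 m and value of joint fence below 0.005 m), for 0.1 s.
At the end, for the whole second after the job is handed in: The tray end stands upright on the bed (height within 4 mm, tilt under 5 degrees), square to the fence (4 degrees), its end within 4 mm of the end stop, pressed on the fence with 5 to 17 N, the fence steady and pushed back 9 to 27 mm, with the fingers still on the board (z of end_center in the frame of bed between 0.031 and 0.039 m and angle between end_center's own z axis and vertical below 0.09 rad and angle between the y axis of end_center and the y axis of bed, either way round below 0.07 rad and y of end_center in the frame of stop_face between -0.079 and -0.072 m and contact force between tray_end and fence between 5 and 17 N and value of joint fence between 0.009 and 0.027 m and velocity of joint fence between -0.01 and 0.01 m/s and contact force between the fingers and tray_end above 2 N); the arm keeps its last pose, push and grip.
It fails at once if the fence is driven to the end of its travel (more than 37 mm) (value of joint fence above 0.037 m).
It fails at once if a bystander is moved more than 30 mm (distance of any of side_center, cup_a_mid, cup_b_mid, mug_mid, bowl_mid, jar_mid, brush_mid from where it was at the start of the episode above 0.03 m).
It also fails if it takes over 48 s, if anything falls off the work surface, if the arm or the gripper's body presses on something with over 40 N, if the wrist force passes 120 N, or if a joint passes its speed limit or range.

## Robot

A 6-joint arm with a two-finger parallel gripper is mounted at the origin on the work surface. World frame = base frame: x ahead of the robot, y to its left, z up, the work surface at z = 0. Lengths are in m, angles in rad, forces in N, time in s.
With the tool pointing down it reaches from about 0.3 to 1 m from the base axis. Payload 5.1 kg.
Tool frame: the origin (TCP) lies midway between the tips of the shut fingers; the grasp point (between the pads) lies 19 mm behind it (manip.grip_depth is the distance from the TCP to the grasp point, in m); z points along the fingers, y is the line along which they close (so a half turn about z gives the same grasp; the last joint's range is limited). The gripper opens to 95 mm and grips with 3 to 60 N. Pads are 20 mm wide; open, the fingers measure 119 mm over their backs; the gripper's body (75 mm by 180 mm) begins 59 mm behind the grasp point.
Start: joints at [1.102, 0.124, 1.65, -0, 1.367, -0.083], TCP at [0.245, 0.602, 0.19] pointing down, gripper open.
Joint ranges: [-2.61, 2.61], [-1.02, 2.33], [0.03, 2.71], [-1.35, 4.49], [0.32, 2.68], [-2.91, 2.91]. Speed limits (rad/s): [2.57, 2.57, 3.14, 3.14, 3.14, 3.14].

## Interface

Orientations are given as a rotation vector (axis times angle).
In Python, from cell import manip gives the robot as it stands.
- The arm moves only by the shell command python3 -m inch 'ROWS' [FORCE]. ROWS is JSON, a list of rows, each a list of 3 entries, a list of its own where there are three numbers: the closure, from 0 (fully open) to 1 (shut), then the shift along the tool's x, y, z in mm, then the turn about the tool's z in rad. In form: [[gripper, [x, y, z], twist], ...]. A call has exactly 5 rows; each row is the pose to reach, as a shift and turn from the pose commanded when the call began, along the tool's axes at that moment; what a row does not reach only later rows make up. A row lasts 1/10 s, in which the tool goes at most 50 mm and 8.59 degrees, less where a joint would pass 70% of its speed; a pose out of reach is approached as far as the arm can. A call with a gripper value outside its range is refused whole. The fingers move at their own pace and stop on an object; FORCE is the grip in N (left out, the last holds). Time passes only in rows, so rows that repeat a pose let the fingers close, or fill a call up. It gives the time, the measured TCP pose, the force, the opening and the grip force at its end, in the units of the state.
- manip.sense(): the state, without advancing time (a new reading comes with each control period).
- manip.capture(name): name is "side" or "top" or "wrist"; returns (picture, depth): 400x640x3 uint8, red, green, blue; 400x640 float32, m along the optical axis (not along the pixel's ray), 0 where there is no reading.
- manip.camera_params(name): a dict with "fx", "fy", "cx", "cy" (pixels), "origin" and "attitude" of the camera in the world; the wrist camera has in their place "mount" (4x4, takes a point from camera to tool coordinates, whose origin is the TCP and whose axes are the flange's). Camera axes: x right, y up, looking along -z (the intrinsics and any distortion apply to the point x, -y, -z); pixel columns grow to the right and rows downward; lengths in m; the calibration is good to about 2 mm. A picture is of the moment at which its call begins: read the wrist's pose just before it. camera_params takes no time and is no camera call.
- manip.close_job(): hands the job in; it is judged then, once.
The state is a dict: "t": time; "qpos": joint angles; "qvel": joint speeds; "tau": joint torques, N m; "tcp_pos": TCP position; "ee_rot": TCP orientation; "ft_force": force on the tool from outside, world axes, zero at the start; "ft_torque": the same for the moment, N m; "opening": opening from 0.0 (shut) to 1.0 (fully open); "grasp_force": force on a finger pad.
Only numpy, scipy, OpenCV 4.12 (cv2) and the standard library are available. Lean on these libraries where they do the work, as an engineer would, in place of code of your own. Each camera call takes 0.05 s, during which the arm holds its last target. There are 200 camera calls.

## Working session

There is one attempt and no reset: what is moved stays moved. The work goes in short steps, Python scripts to look and compute and a shell command to move; the robot and the scene stay as the last step left them, time stands still between calls to the robot, and variables do not carry over. Pictures are saved under pics/ and viewed, at most 10 in all, crops included, and the job is handed in when it is done.

```bash
ls; mkdir -p pics
cat > h.py <<'E'
import numpy as np, cv2
from cell import manip
from scipy.spatial.transform import Rotation as R
def cam(name):
    s=manip.sense(); p=manip.camera_params(name); img,d=manip.capture(name)
    if 'mount' in p:
        T=np.eye(4);T[:3,:3]=R.from_rotvec(s['ee_rot']).as_matrix();T[:3,3]=s['tcp_pos'];T=T@np.array(p['mount'])
    else:
        T=np.eye(4);a=np.array(p['attitude']);T[:3,:3]=a if a.shape==(3,3) else R.from_rotvec(a).as_matrix();T[:3,3]=p['origin']
    np.savez(''+name+'.npz',img=img,d=d,T=T,K=[p['fx'],p['fy'],p['cx'],p['cy']])
    return img,d,T,p
def pts(name,uv):
    f=np.load(''+name+'.npz');fx,fy,cx,cy=f['K'];o=[]
    for u,v in uv:
        w=f['d'][v-1:v+2,u-1:u+2];w=w[w>0];z=np.median(w) if len(w) else np.nan
        c=np.array([(u-cx)/fx*z,-(v-cy)/fy*z,-z,1]);o.append((f['T']@c)[:3])
    return np.array(o)
E
python3 - <<'E'
from h import *
print(manip.sense())
for n in('top','side'):
    i,d,T,p=cam(n);print(p);cv2.imwrite(f'pics/{n}.png',cv2.resize(i[:,:,::-1],(800,500)))
E
```

```text
pics
{'t': 0.0, 'qpos': array([ 1.10240043e+00,  1.24505174e-01,  1.65168056e+00, -1.58096945e-05,
        1.36747881e+00, -8.25904639e-02]), 'qvel': array([-7.06814011e-04, -1.46625359e-03, -5.41605240e-05,  9.24594962e-04,
        2.09789904e-04,  8.64842719e-05]), 'tau': array([-1.11863603e-03, -4.17592371e+01, -3.59931922e+01,  7.73239858e-02,
        4.90680733e-02, -1.85635663e-04]), 'tcp_pos': array([0.24430982, 0.60159011, 0.18848317]), 'ee_rot': array([-0.60215982, -3.08278296,  0.00313787]), 'ft_force': array([0.26602779, 0.37943596, 0.81671804]), 'ft_torque': array([-0.0193319 ,  0.00025473, -0.00653861]), 'grasp_force': 0.0, 'opening': 0.9991746525529508}
{'fx': 374.460101226398, 'fy': 374.460101226398, 'cx': 316.758594850374, 'cy': 195.86844134300475, 'origin': array([0.44466109, 0.02194969, 1.23504534]), 'attitude': array([ 0.05115697, -0.09264046, -1.57979393])}
{'fx': 379.563823004642, 'fy': 379.563823004642, 'cx': 313.84639213591925, 'cy': 201.02690095902724, 'origin': array([ 0.4051115 , -1.00069086,  0.66776681]), 'attitude': array([ 1.0331918 , -0.05928739, -0.14264615])}
```

View pics/top.png

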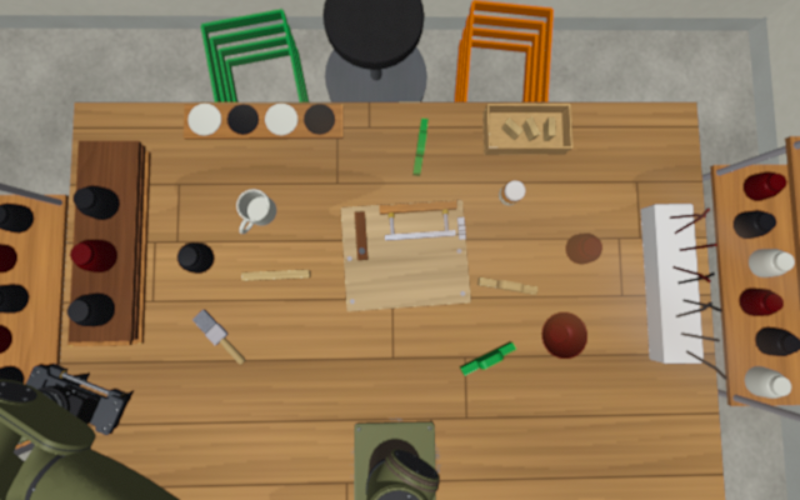

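View pics/side.png

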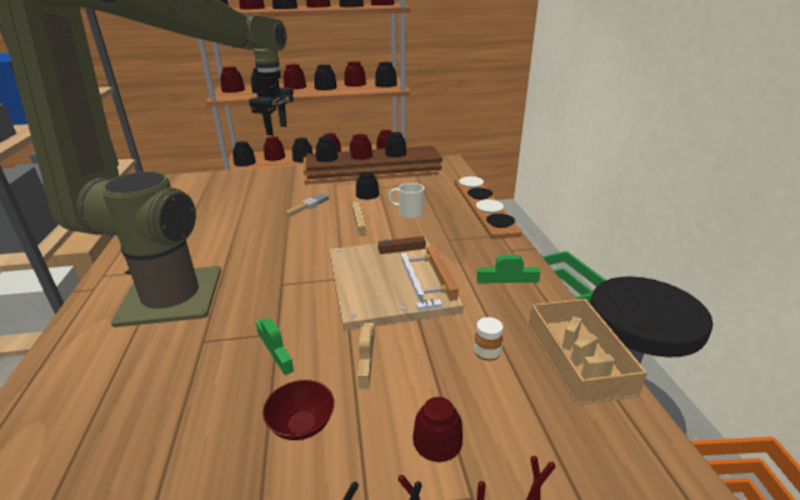

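The top view (800x500) shows the tray end at (508,285), right of the jig, with its tab in the middle. The strip is at (275,274), the end stop at (361,236), and the fence face along about (385..455,237). I'll enlarge a crop for exact pixels.

Run:
```python
from h import *
f=np.load('top.npz');i=f['img'][150:260,260:440,::-1]
cv2.imwrite('pics/crop.png',cv2.resize(i,None,fx=4.4,fy=4.4,interpolation=cv2.INTER_CUBIC))
```

```text
(no output)
```

View pics/crop.png

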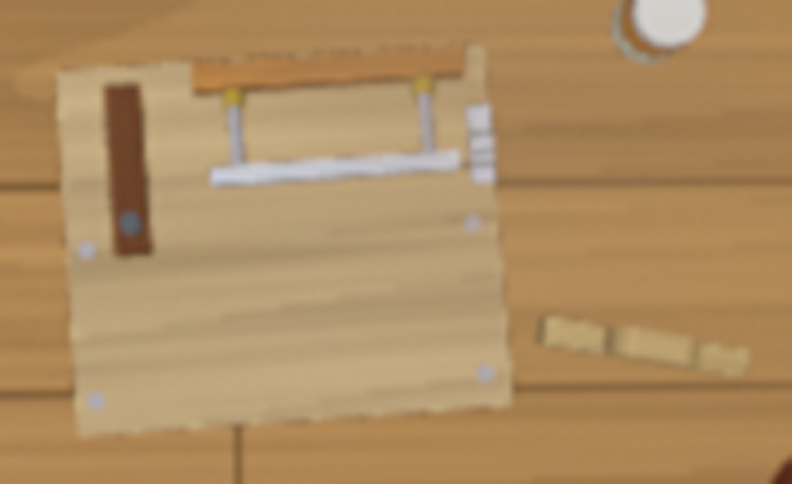

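The crop gives the bed corners at (57,72), (484,44), (512,405) and (78,436). The fence's front edge runs (213,186)-(460,167), the stop face (141,85)-(152,254), and the board (542,330)-(748,360) with its tab centred at (653,346).

```bash
cat >> h.py <<'E'
def ray(name,uv,z):
    f=np.load(''+name+'.npz');fx,fy,cx,cy=f['K'];T=f['T'];o=[]
    for u,v in uv:
        r=T[:3,:3]@np.array([(u-cx)/fx,-(v-cy)/fy,-1]);o.append(T[:3,3]+r*(z-T[2,3])/r[2])
    return np.array(o)
E
python3 - <<'E'
from h import *
np.set_printoptions(precision=4,suppress=True)
c=lambda l:[(u/4.4+260,v/4.4+150) for u,v in l]
def go(n,l,z):
    print(n);print(ray('top',c(l),z)); print(' depth',pts('top',[(round(u),round(v)) for u,v in c(l)]).tolist() if n in('tab','bedin') else '')
go('bed',[(57,72),(484,44),(512,405),(78,436)],.024)
go('bedin',[(300,300)],.024)
go('fence',[(213,187),(460,168)],.048)
go('stop',[(141,85),(152,254)],.050)
go('boardends',[(541,330),(748,360)],.034)
go('tab',[(653,346)],.070)
go('tabends',[(612,340),(695,354)],.07)
E
```

```text
bed
[[ 0.6535  0.1312  0.024 ]
 [ 0.6724 -0.1872  0.024 ]
 [ 0.4042 -0.2013  0.024 ]
 [ 0.3858  0.1162  0.024 ]]
 depth 
bedin
[[ 0.4828 -0.0468  0.024 ]]
 depth [[0.4832978429210901, -0.04610533731998685, 0.02560917769681037]]
fence
[[ 0.5644  0.0165  0.048 ]
 [ 0.5767 -0.1633  0.048 ]]
 depth 
stop
[[0.639  0.068  0.05  ]
 [0.5161 0.0608 0.05  ]]
 depth 
boardends
[[ 0.4587 -0.2221  0.034 ]
 [ 0.4351 -0.3737  0.034 ]]
 depth 
tab
[[ 0.4461 -0.2943  0.07  ]]
 depth [[0.44494673650099736, -0.29207635379436264, 0.07329611350047749]]
tabends
[[ 0.4506 -0.2652  0.07  ]
 [ 0.4401 -0.3241  0.07  ]]
 depth
```

Sizes check out (bed 319x268, fence 180, board 153, bed depth and tab height good). Jig yaw is about +0.059; the board is at (0.4465,-0.2965) with yaw about -0.157. I'll move above the board.

```bash
cat >> h.py <<'E'
def plan(x,y,z,yaw):
    "tool shift (mm) and twist to put TCP at xyz with tool y at world yaw"
    s=manip.sense();M=R.from_rotvec(s['ee_rot']).as_matrix()
    d=M.T@(np.array([x,y,z])-s['tcp_pos'])*1000
    yn=np.arctan2(M[1,1],M[0,1]);t=-((yaw-yn+np.pi)%(2*np.pi)-np.pi)
    print('t',round(s['t'],2),'tcp',s['tcp_pos'].round(4),'yaw',round(yn,4),'ft',s['ft_force'].round(2),'tiltz',M[:,2].round(3),'open',round(s['opening'],3),'gf',round(s['grasp_force'],1))
    print('SHIFT',d.round(1),'TWIST',round(t,4))
E
cat > /dev/null; python3 -m inch '[[0,[-526,-756,0],1.34],[0,[-526,-756,0],1.34],[0,[-526,-756,0],1.34],[0,[-526,-756,0],1.34],[0,[-526,-756,0],1.34]]'
python3 -c "from h import *;plan(.4465,-.2965,.17,-.157)"
```

```text
t: 0.6
tcp_pos: [0.2994, 0.3563, 0.1891]
ee_rot: [1.697, 2.644, -0.001]
ft_force: [0.5, 0.4, 0.4]
opening: 0.999
grasp_force: 0.0
t 0.6 tcp [0.2994 0.3563 0.1891] yaw 0.4296 ft [0.55 0.36 0.44] tiltz [-0.    -0.001 -1.   ] open 0.999 gf 0.0
SHIFT [-654.7 -138.2   19.6] TWIST 0.5866
```

```bash
python3 -m inch '[[0,[-655,-138,10],0.59],[0,[-655,-138,10],0.59],[0,[-655,-138,10],0.59],[0,[-655,-138,10],0.59],[0,[-655,-138,10],0.59]]'
python3 -c "from h import *;plan(.4465,-.2965,.17,-.157)"
```

```text
t: 1.1
tcp_pos: [0.3557, 0.113, 0.1858]
ee_rot: [2.388, 2.041, 0.001]
ft_force: [0.7, 0.8, -0.5]
opening: 1.003
grasp_force: 0.0
t 1.1 tcp [0.3557 0.113  0.1858] yaw -0.1566 ft [ 0.72  0.84 -0.48] tiltz [ 0.001  0.    -1.   ] open 1.003 gf 0.0
SHIFT [-390.3  153.5   15.8] TWIST 0.0004
```

```bash
python3 -m inch '[[0,[-390,153,16],0],[0,[-390,153,16],0],[0,[-390,153,16],0],[0,[-390,153,16],0],[0,[-390,153,16],0]]' >/dev/null
python3 -c "from h import *;plan(.4465,-.2965,.17,-.157)"
```

```text
t 1.6 tcp [ 0.41   -0.1312  0.1763] yaw -0.1559 ft [ 0.9   0.65 -0.21] tiltz [ 0.001  0.    -1.   ] open 1.0 gf 0.0
SHIFT [-157.6   61.7    6.3] TWIST 0.0011
```

```bash
python3 -m inch '[[0,[-158,62,6],0],[0,[-158,62,6],0],[0,[-158,62,6],0],[0,[-158,62,6],0],[0,[-158,62,6],0]]' >/dev/null
python3 - <<'E'
from h import *
plan(.4465,-.2965,.12,-.157)
i,d,T,p=cam('wrist');cv2.imwrite('pics/wr1.png',i[:,:,::-1])
E
```

```text
t 2.1 tcp [ 0.4467 -0.2969  0.1695] yaw -0.1583 ft [ 0.26 -0.22 -0.32] tiltz [-0.002  0.001 -1.   ] open 1.003 gf 0.0
SHIFT [ 0.3 -0.2 49.5] TWIST -0.0013
```

View pics/wr1.png

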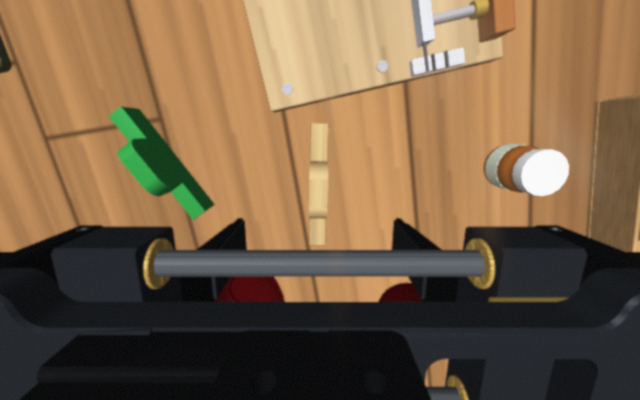

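The wrist view shows the board vertical in the picture (columns 310-328), ends at rows 124 and 244, and the tab at rows 163-214 around (318,188).

Run:
```python
from h import *
np.set_printoptions(precision=4,suppress=True)
print(ray('wrist',[(319,124),(317,244)],.034));print(ray('wrist',[(319,163),(318,214),(318.5,188.5)],.07))
print(pts('wrist',[(318,140),(318,188),(317,230)]))
```

```text
[[ 0.4583 -0.2249  0.034 ]
 [ 0.4327 -0.37    0.034 ]]
[[ 0.452  -0.265   0.07  ]
 [ 0.4421 -0.3202  0.07  ]
 [ 0.4471 -0.292   0.07  ]]
[[ 0.4544 -0.2425  0.0335]
 [ 0.4467 -0.2914  0.0697]
 [ 0.4357 -0.3514  0.0342]]
```

```bash
python3 -m inch '[[0,[2,-1,50],0.012],[0,[2,-1,95],0.012],[0,[2,-1,125],0.012],[0,[2,-1,136],0.012],[0,[2,-1,136],0.012]]' 
python3 -m inch '[[1,[0,0,0],0],[1,[0,0,0],0],[1,[0,0,0],0],[1,[0,0,0],0],[1,[0,0,0],0]]' 30
python3 -m inch '[[1,[0,0,0],0],[1,[0,0,0],0],[1,[0,0,0],0],[1,[0,0,0],0],[1,[0,0,0],0]]' 30
python3 -c "from h import *;plan(.4465,-.2965,.12,-.157)"
```

```text
t: 2.65
tcp_pos: [0.4454, -0.2907, 0.0331]
ee_rot: [-2.395, -2.028, 0.001]
ft_force: [0.5, -0.2, 0.5]
opening: 1.001
grasp_force: 0.0
t: 3.15
tcp_pos: [0.4468, -0.2929, 0.0352]
ee_rot: [2.398, 2.028, 0.0]
ft_force: [0.1, -0.1, -0.7]
opening: 0.642
grasp_force: 0.0
t: 3.65
tcp_pos: [0.4464, -0.2926, 0.0344]
ee_rot: [-2.399, -2.028, 0.0]
ft_force: [-0.1, -0.3, 0.7]
opening: 0.215
grasp_force: 0.0
t 3.65 tcp [ 0.4464 -0.2926  0.0344] yaw -0.167 ft [-0.09 -0.29  0.71] tiltz [-0.  0. -1.] open 0.215 gf 0.0
SHIFT [ -3.8   0.7 -85.6] TWIST -0.01
```

```bash
python3 -m inch '[[1,[0,0,0],0],[1,[0,0,0],0],[1,[0,0,0],0],[1,[0,0,0],0],[1,[0,0,0],0]]' 35
python3 -m inch '[[1,[0,0,-20],0],[1,[0,0,-50],0],[1,[0,0,-85],0],[1,[0,0,-85],0],[1,[0,0,-85],0]]'
python3 -c "from h import *;plan(.547,-.0355,.12,.059)"
```

```text
t: 4.15
tcp_pos: [0.4464, -0.2926, 0.0344]
ee_rot: [-2.399, -2.028, 0.0]
ft_force: [1.1, 0.0, -0.6]
opening: 0.204
grasp_force: 35.0
t: 4.65
tcp_pos: [0.4469, -0.2929, 0.1203]
ee_rot: [2.398, 2.027, 0.001]
ft_force: [-0.3, -0.1, -0.8]
opening: 0.209
grasp_force: 35.0
t 4.65 tcp [ 0.4469 -0.2929  0.1203] yaw -0.167 ft [-0.35 -0.12 -0.84] tiltz [ 0.001 -0.001 -1.   ] open 0.209 gf 35.0
SHIFT [2.705e+02 5.600e+01 1.000e-01] TWIST -0.226
```

Gripped and lifted. Over to the staging point above the bed, a bit slower.

```bash
python3 -m inch '[[1,[30,6,0],-0.03],[1,[65,13,0],-0.07],[1,[105,21,0],-0.12],[1,[145,30,0],-0.17],[1,[180,37,0],-0.226]]' >/dev/null
python3 -c "from h import *;plan(.547,-.0355,.12,.059)"
```

```text
t 5.15 tcp [ 0.5118 -0.119   0.1171] yaw 0.0614 ft [ 0.89 -0.1  -2.54] tiltz [-0.004  0.001 -1.   ] open 0.211 gf 35.0
SHIFT [81.2 40.2 -2.9] TWIST 0.0024
```

```bash
python3 -m inch '[[1,[30,15,0],0],[1,[55,28,0],0],[1,[75,37,0],0],[1,[81,40,0],0],[1,[81,40,0],0]]' >/dev/null
python3 - <<'E'
from h import *
plan(.547,-.0355,.065,.059)
i,d,T,p=cam('wrist');cv2.imwrite('pics/wr2.png',i[:,:,::-1])
plan(.547,-.0355,.065,.059)
E
```

```text
t 5.65 tcp [ 0.5471 -0.0375  0.1177] yaw 0.0606 ft [-0.14 -0.18 -1.3 ] tiltz [-0.003  0.    -1.   ] open 0.206 gf 35.0
SHIFT [ 2.   0.2 52.7] TWIST 0.0016
t 5.7 tcp [ 0.5471 -0.0382  0.1181] yaw 0.0595 ft [-0.59  0.06 -1.18] tiltz [-0.002 -0.    -1.   ] open 0.209 gf 35.0
SHIFT [ 2.7  0.2 53.1] TWIST 0.0005
```

View pics/wr2.png

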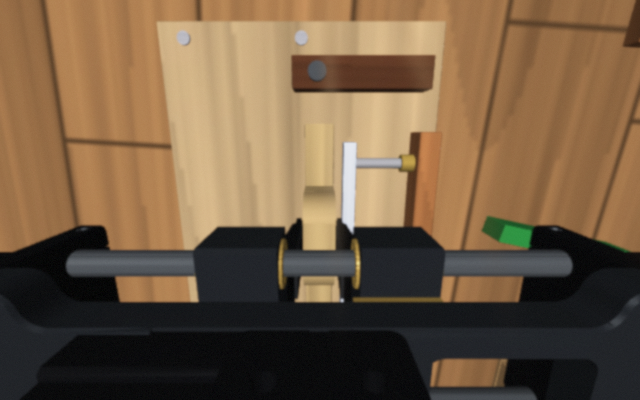

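The picture shows the board square to the fence. Its far end is at row 124, columns 305-332. The fence face is at column 343 (rows 143-230), and the stop's top edge is at row about 85.

Run:
```python
from h import *
np.set_printoptions(precision=4,suppress=True)
zb=.1178-.0344
ey=np.array([-.0594,.998]);ex=np.array([.998,.0594]);o=np.array([.509,-.0365])
def g(n,uv,z):
    w=ray('wrist',uv,z);print(n,w,'jig',[( (q[:2]-o)@ex,(q[:2]-o)@ey) for q in w])
g('end',[(305,124),(332,124)],zb+.034);g('fence',[(344,143),(343.5,225)],.048);g('stop',[(293,90),(433,90)],.050);g('stopbottom',[(293,91)],.024)
g('tab near edges',[(303,200),(336,200)],zb+.07)
print(pts('wrist',[(318,140),(360,72),(349,180),(400,90)]))
```

```text
end [[0.5334 0.0316 0.1174]
 [0.5516 0.0327 0.1174]] jig [(np.float64(0.028391589718437957), np.float64(0.06650738083511047)), (np.float64(0.046662584003502844), np.float64(0.06653387292164549))]
fence [[ 0.5669  0.0181  0.048 ]
 [ 0.5731 -0.0622  0.048 ]] jig [(np.float64(0.06106973068457043), np.float64(0.051029397695484716)), (np.float64(0.06240937222548469), np.float64(-0.029453774038890712))]
stop [[0.5179 0.0614 0.05  ]
 [0.6416 0.0689 0.05  ]] jig [(np.float64(0.014662497470533184), np.float64(0.09714262519102504)), (np.float64(0.1385952581949543), np.float64(0.09728771882938395))]
stopbottom [[0.5154 0.0638 0.024 ]] jig [(np.float64(0.012312026087799785), np.float64(0.09970053766416505))]
tab near edges [[ 0.5362 -0.0124  0.1534]
 [ 0.5556 -0.0112  0.1534]] jig [(np.float64(0.028587063507127558), np.float64(0.0224632064470265)), (np.float64(0.048002921623855804), np.float64(0.02250463823890776))]
[[ 0.5428  0.0215  0.1174]
 [ 0.5758  0.0798  0.0494]
 [ 0.5747 -0.0165  0.0475]
 [ 0.6146  0.0683  0.0418]]
```

Gap to the fence is about 13 mm and to the stop about 31 mm. Lowering.

```bash
python3 -m inch '[[1,[0,0,20],0],[1,[0,0,40],0],[1,[0,0,52],0],[1,[0,0,56],0],[1,[0,0,56],0]]'
python3 -m inch '[[1,[0,0,0.5],0],[1,[0,0,1],0],[1,[0,0,1.5],0],[1,[0,0,2],0],[1,[0,0,2],0]]'
```

```text
t: 6.2
tcp_pos: [0.5475, -0.0386, 0.0629]
ee_rot: [-2.155, -2.284, 0.001]
ft_force: [-1.7, 0.9, -1.3]
opening: 0.202
grasp_force: 35.0
t: 6.7
tcp_pos: [0.5481, -0.038, 0.0617]
ee_rot: [2.155, 2.286, 0.0]
ft_force: [-0.0, -0.3, -1.2]
opening: 0.203
grasp_force: 35.0
```

```bash
python3 -m inch '[[1,[0,0,0.5],0],[1,[0,0,1],0],[1,[0,0,1.5],0],[1,[0,0,1.5],0],[1,[0,0,1.5],0]]' | grep -E "tcp|ft"
python3 -m inch '[[1,[0,0,0.5],0],[1,[0,0,1],0],[1,[0,0,1],0],[1,[0,0,1],0],[1,[0,0,1],0]]'| grep -E "tcp|ft"
```

```text
tcp_pos: [0.548, -0.038, 0.0599]
ft_force: [-1.3, -0.6, -1.7]
tcp_pos: [0.548, -0.0381, 0.059]
ft_force: [-0.4, -0.8, -0.9]
```

```bash
for k in 1; do python3 -m inch '[[1,[0,0,0.5],0],[1,[0,0,1],0],[1,[0,0,1],0],[1,[0,0,1],0],[1,[0,0,1],0]]'| grep -E "tcp|ft"; done
python3 -c "from h import *;plan(.548,-.038,.0585,.0605)"
```

```text
tcp_pos: [0.5482, -0.0381, 0.0584]
ft_force: [-1.2, 0.1, 2.9]
t 8.2 tcp [ 0.5482 -0.0381  0.0584] yaw 0.059 ft [-1.25  0.07  2.86] tiltz [ 0. -0. -1.] open 0.212 gf 35.0
SHIFT [ 0.1 -0.2 -0.1] TWIST -0.0015
```

Bed contact is felt (fz went from -1.2 to +2.9 N). Now sliding toward the stop.

```bash
python3 -m inch '[[1,[5,0,0],0],[1,[10,0,0],0],[1,[16,0,0],0],[1,[22,0,0],0],[1,[25,0,0],0]]' | grep -E "tcp|ft"
python3 -m inch '[[1,[0.5,0,0],0],[1,[1,0,0],0],[1,[1.5,0,0],0],[1,[2,0,0],0],[1,[2.5,0,0],0]]' | grep -E "tcp|ft"
```

```text
tcp_pos: [0.5469, -0.0127, 0.0584]
ft_force: [0.7, -3.7, 3.5]
tcp_pos: [0.5468, -0.011, 0.0584]
ft_force: [1.2, -3.9, 5.2]
```

```bash
python3 -m inch '[[1,[0.5,0,0],0],[1,[1,0,0],0],[1,[1.5,0,0],0],[1,[2,0,0],0],[1,[2,0,0],0]]' | grep -E "tcp|ft"
```

```text
tcp_pos: [0.5466, -0.009, 0.0584]
ft_force: [0.1, -3.6, 5.3]
```

```bash
python3 -m inch '[[1,[0.5,0,0],0],[1,[1,0,0],0],[1,[1.5,0,0],0],[1,[1.5,0,0],0],[1,[1.5,0,0],0]]' | grep -E "tcp|ft"
```

```text
tcp_pos: [0.5465, -0.0075, 0.0584]
ft_force: [-0.0, -4.0, 5.5]
```

```bash
python3 -m inch '[[1,[0.5,0,0],0],[1,[1,0,0],0],[1,[1.5,0,0],0],[1,[1.5,0,0],0],[1,[1.5,0,0],0]]' | grep -E "tcp|ft"
```

```text
tcp_pos: [0.5465, -0.006, 0.0584]
ft_force: [0.7, -2.9, 5.0]
```

```bash
python3 -m inch '[[1,[0.5,0,0],0],[1,[1,0,0],0],[1,[1.5,0,0],0],[1,[1.5,0,0],0],[1,[1.5,0,0],0]]' | grep -E "tcp|ft"
```

```text
tcp_pos: [0.5465, -0.0059, 0.0585]
ft_force: [0.6, -8.0, 5.5]
```

Run:
```python
from h import *
i,d,T,p=cam('wrist');cv2.imwrite('pics/wr3.png',cv2.resize(i[30:230,230:460,::-1],None,fx=3,fy=3,interpolation=cv2.INTER_CUBIC))
```

```text
(no output)
```

View pics/wr3.png

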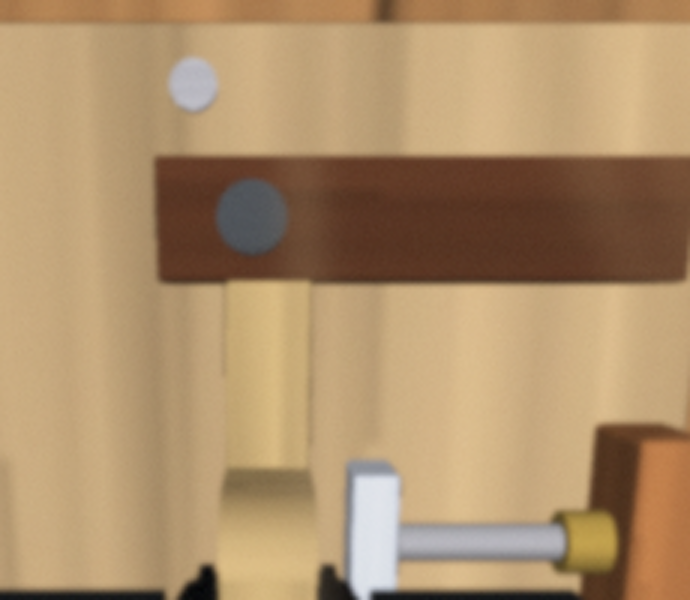

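The view shows the board's end flush against the stop at crop (268,280), square, with the fence still at rest. Fy jumped to -8 N while motion stopped. Pushing now toward the fence.

```bash
python3 -m inch '[[1,[0,1.5,0],0],[1,[0,3,0],0],[1,[0,4.5,0],0],[1,[0,6,0],0],[1,[0,7,0],0]]' | grep -E "tcp|ft"
python3 -m inch '[[1,[0,1,0],0],[1,[0,2,0],0],[1,[0,3,0],0],[1,[0,4,0],0],[1,[0,4,0],0]]' | grep -E "tcp|ft"
```

```text
tcp_pos: [0.5494, -0.0056, 0.0585]
ft_force: [-12.1, -9.1, 16.8]
tcp_pos: [0.5536, -0.0054, 0.0585]
ft_force: [-11.1, -8.9, 15.5]
```

```bash
python3 -m inch '[[1,[0,1,0],0],[1,[0,2,0],0],[1,[0,3,0],0],[1,[0,4,0],0],[1,[0,4,0],0]]' | grep -E "tcp|ft"
```

```text
tcp_pos: [0.5576, -0.0051, 0.0585]
ft_force: [-10.6, -7.4, 15.3]
```

Bed friction is high (fz 15 N), so I'll ease the downward preload slightly.

```bash
python3 -m inch '[[1,[0,0,-0.3],0],[1,[0,0,-0.6],0],[1,[0,0,-0.8],0],[1,[0,0,-0.8],0],[1,[0,0,-0.8],0]]' | grep -E "tcp|ft|rot"
python3 - <<'E'
from h import *
plan(.5576,-.005,.0585,.0595)
i,d,T,p=cam('wrist');cv2.imwrite('pics/wr4.png',cv2.resize(i[30:230,230:460,::-1],None,fx=3,fy=3,interpolation=cv2.INTER_CUBIC))
E
```

```text
tcp_pos: [0.5577, -0.0051, 0.0585]
ee_rot: [-2.151, -2.285, 0.013]
ft_force: [-9.0, -7.3, 10.6]
t 13.25 tcp [ 0.5577 -0.0051  0.0585] yaw 0.0604 ft [-9.   -7.31 10.57] tiltz [-0.009 -0.004 -1.   ] open 0.207 gf 35.4
SHIFT [ 0.1 -0.1 -0. ] TWIST 0.0009
```

View pics/wr4.png

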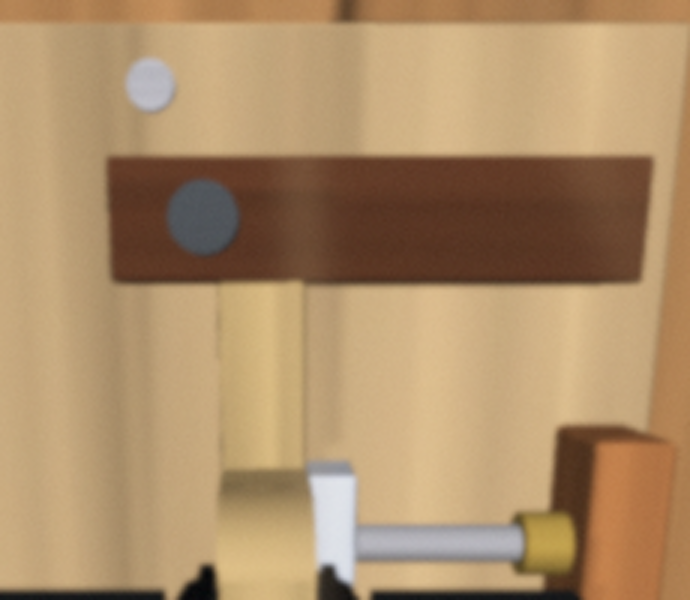

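The board is still butted, and its face is almost touching the fence (crop column 304 against 310). Continuing.

```bash
python3 -m inch '[[1,[0,0,-0.4],0],[1,[0,0,-0.8],0],[1,[0,0,-0.8],0],[1,[0,1,-0.8],0],[1,[0,2,-0.8],0]]' | grep -E "tcp|ft|rot"
python3 -m inch '[[1,[0,1,0],0],[1,[0,2,0],0],[1,[0,2,0],0],[1,[0,2,0],0],[1,[0,2,0],0]]' | grep -E "tcp|ft|rot"
```

```text
tcp_pos: [0.559, -0.005, 0.0585]
ee_rot: [-2.149, -2.284, 0.015]
ft_force: [-9.2, -9.4, 10.7]
tcp_pos: [0.5606, -0.0049, 0.0586]
ee_rot: [-2.149, -2.284, 0.016]
ft_force: [-10.2, -8.4, 9.7]
```

```bash
python3 -m inch '[[1,[0,1,0],0],[1,[0,2,0],0],[1,[0,3,0],0],[1,[0,4,0],0],[1,[0,4,0],0]]' | grep -E "tcp|ft|rot"
```

```text
tcp_pos: [0.5638, -0.0047, 0.0586]
ee_rot: [-2.148, -2.282, 0.019]
ft_force: [-12.5, -8.9, 11.9]
```

```bash
python3 -m inch '[[1,[0,1,-0.3],0],[1,[0,2,-0.6],0],[1,[0,3,-0.6],0],[1,[0,4,-0.6],0],[1,[0,4,-0.6],0]]' | grep -E "tcp|ft|rot"
python3 -m inch '[[1,[0,1,-0.3],0],[1,[0,2,-0.6],0],[1,[0,3,-0.6],0],[1,[0,4,-0.6],0],[1,[0,4,-0.6],0]]' | grep -E "tcp|ft|rot"
python3 - <<'E'
from h import *
plan(.5576,-.005,.0585,.0595)
i,d,T,p=cam('wrist');cv2.imwrite('pics/wr5.png',cv2.resize(i[30:230,230:460,::-1],None,fx=3,fy=3,interpolation=cv2.INTER_CUBIC))
i,d,T,p=cam('top');cv2.imwrite('pics/top5.png',cv2.resize(i[155:215,290:390,::-1],None,fx=8,fy=8,interpolation=cv2.INTER_CUBIC))
E
```

```text
tcp_pos: [0.5666, -0.0045, 0.0586]
ee_rot: [-2.147, -2.28, 0.022]
ft_force: [-14.6, -9.0, 13.5]
tcp_pos: [0.5698, -0.0042, 0.0589]
ee_rot: [-2.146, -2.279, 0.024]
ft_force: [-16.0, -8.7, 12.4]
t 15.8 tcp [ 0.5698 -0.0042  0.0589] yaw 0.06 ft [-15.97  -8.73  12.43] tiltz [-0.018 -0.003 -1.   ] open 0.208 gf 36.1
SHIFT [ -0.  -12.2   0.6] TWIST 0.0005
```

View pics/wr5.png

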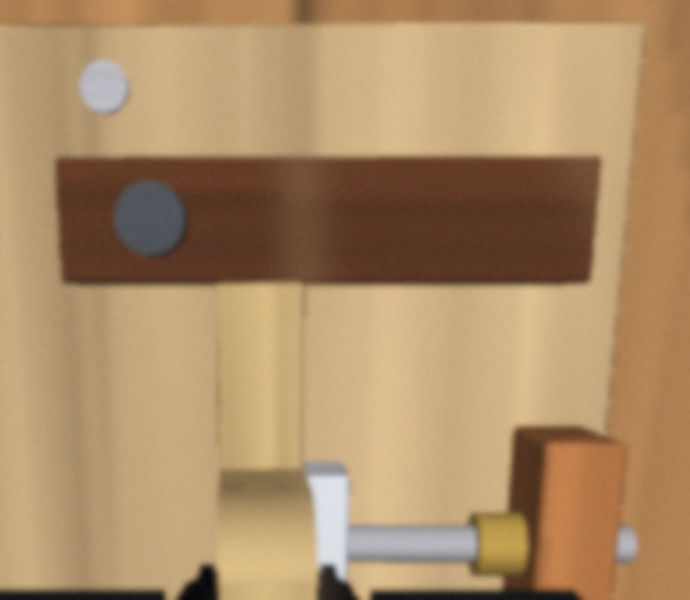

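View pics/top5.png

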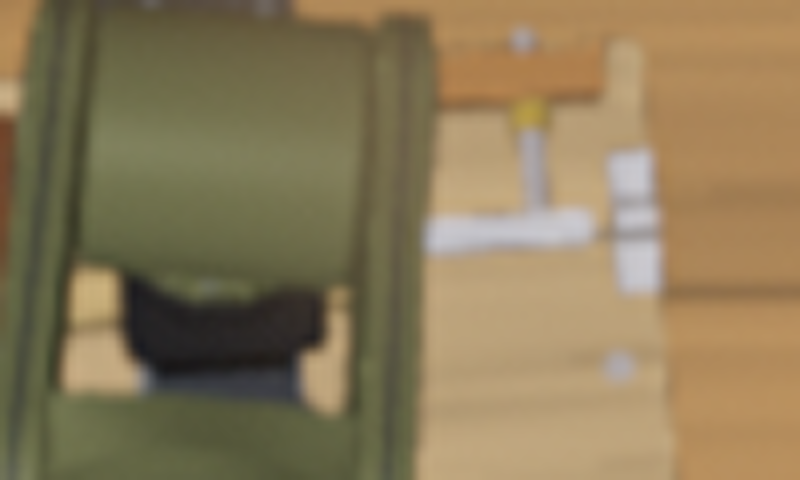

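The wrist and top views show the board still butted at crop row 282. The fence is pushed back about 8.3 mm (rod shortened 34 px, front edge moved 2.6 px), with the pointer just short of the first ridge. The board leans slightly, so I'll grip harder, ease the bed load and measure the lean.

```bash
python3 -m inch '[[1,[0,0,-0.5],0],[1,[0,0,-1],0],[1,[0,0,-1.5],0],[1,[0,0,-1.5],0],[1,[0,0,-1.5],0]]' 60 | grep -E "tcp|ft|rot"
cat >> h.py <<'E'
def lean():
    i,d,T,p=cam('wrist')
    f=np.load('wrist.npz');ex=np.array([.9982,.0595])
    res=[]
    for rows,zlo,zhi in ((range(140,180,2),.048,.068),(range(205,217,2),.080,.105)):
        q=pts('wrist',[(u,v) for v in rows for u in range(296,340)]);q=q[(q[:,2]>zlo)&(q[:,2]<zhi)]
        a=(q[:,:2]-[.509,-.0365])@ex;ok=abs(a-np.median(a))<.014;a=a[ok];lo,hi=np.percentile(a,[2,98]);res.append(((lo+hi)/2,np.median(q[ok,2])))
        print('jigx',lo.round(4),hi.round(4),'z',np.median(q[ok,2]).round(4),len(a))
    print('lean',(res[1][0]-res[0][0])/(res[1][1]-res[0][1]))
E
python3 -c "from h import *;lean();plan(.5576,-.005,.0585,.0595)"
```

```text
tcp_pos: [0.5696, -0.0043, 0.0589]
ee_rot: [-2.147, -2.279, 0.023]
ft_force: [-13.1, -9.3, 6.0]
jigx 0.0512 0.0702 z 0.0582 567
jigx 0.0528 0.0721 z 0.0919 201
lean 0.051193401236654265
t 16.45 tcp [ 0.5695 -0.0043  0.0589] yaw 0.0596 ft [-12.62  -8.55   5.92] tiltz [-0.018 -0.003 -1.   ] open 0.202 gf 60.7
SHIFT [ -0.  -11.9   0.6] TWIST 0.0001
```

```bash
python3 -m inch '[[1,[0,1,-0.5],0],[1,[0,2,-1],0],[1,[0,3,-1],0],[1,[0,4,-1],0],[1,[0,5,-1],0]]' | grep -E "tcp|ft"
python3 -m inch '[[1,[0,1,-0.3],0],[1,[0,2,-0.6],0],[1,[0,3,-0.6],0],[1,[0,3,-0.6],0],[1,[0,3,-0.6],0]]' | grep -E "tcp|ft"
python3 -c "from h import *;lean();plan(.5576,-.005,.0585,.0595)"
```

```text
tcp_pos: [0.5722, -0.0041, 0.0589]
ft_force: [-18.5, -10.5, 6.6]
tcp_pos: [0.5744, -0.0039, 0.059]
ft_force: [-18.7, -10.8, 6.1]
jigx 0.056 0.0749 z 0.0582 565
jigx 0.0579 0.0772 z 0.0922 200
lean 0.06089992467293224
t 17.5 tcp [ 0.5744 -0.0039  0.059 ] yaw 0.0599 ft [-19.22  -9.72   5.9 ] tiltz [-0.026 -0.004 -1.   ] open 0.209 gf 61.2
SHIFT [ -0.1 -16.8   0.9] TWIST 0.0004
```

```bash
python3 -m inch '[[1,[-0.5,0,-0.3],0],[1,[-1,1,-0.6],0],[1,[-1,2,-0.6],0],[1,[-1,3,-0.6],0],[1,[-1,4,-0.6],0]]' | grep -E "tcp|ft"
python3 -m inch '[[1,[0,1,0],0],[1,[0,1,0],0],[1,[0,1,0],0],[1,[0,1,0],0],[1,[0,1,0],0]]' | grep -E "tcp|ft"
python3 -c "from h import *;lean();plan(.5576,-.005,.0585,.0595)"
```

```text
tcp_pos: [0.5775, -0.0037, 0.059]
ft_force: [-20.3, -7.9, 6.8]
tcp_pos: [0.5784, -0.0037, 0.059]
ft_force: [-20.5, -8.0, 6.3]
jigx 0.0601 0.079 z 0.0582 563
jigx 0.0621 0.0813 z 0.0922 201
lean 0.06305104044521989
t 18.55 tcp [ 0.5785 -0.0037  0.059 ] yaw 0.0596 ft [-20.03  -7.94   6.74] tiltz [-0.028 -0.002 -1.   ] open 0.203 gf 61.3
SHIFT [ -0.1 -20.9   1.1] TWIST 0.0001
```

```bash
python3 -m inch '[[1,[0,0,-0.4],0],[1,[0,-0.5,-0.8],0],[1,[0,-1,-0.8],0],[1,[0,-1,-0.8],0],[1,[0,-1,-0.8],0]]' | grep -E "tcp|ft"
python3 - <<'E'
from h import *
lean();plan(.5576,-.005,.0585,.0595)
w=np.load('wrist.npz')['img'][30:230,230:460,::-1]
i,d,T,p=cam('top')
a=cv2.resize(w,(460,400));b=cv2.resize(i[165:205,345:378,::-1],(330,400),interpolation=cv2.INTER_CUBIC)
cv2.imwrite('pics/fin.png',np.hstack([a,b]))
E
```

```text
tcp_pos: [0.5783, -0.0037, 0.059]
ft_force: [-15.0, -6.5, -0.3]
jigx 0.06 0.079 z 0.0583 569
jigx 0.0618 0.0811 z 0.0922 201
lean 0.0573255589425409
t 19.1 tcp [ 0.5783 -0.0037  0.059 ] yaw 0.0594 ft [-16.23  -7.81   1.36] tiltz [-0.026 -0.002 -1.   ] open 0.207 gf 60.9
SHIFT [ -0.1 -20.7   1. ] TWIST -0.0001
```

View pics/fin.png

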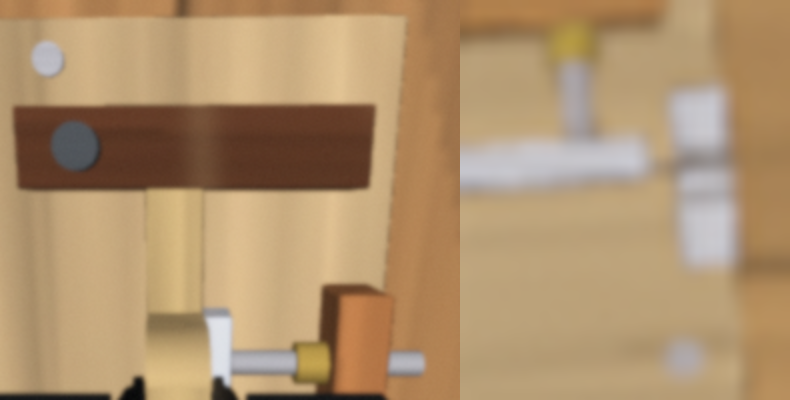

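The final view shows the board butted (left half, row 188) and square. The fence pointer is between the ridges, at about 15-20 mm by three readings, so roughly 10 N. I'll check it is steady, then hand in.

```bash
python3 -m inch '[[1,[0,0,0],0],[1,[0,0,0],0],[1,[0,0,0],0],[1,[0,0,0],0],[1,[0,0,0],0]]'; python3 -c "from h import *;lean();print(manip.close_job())"
```

```text
t: 19.65
tcp_pos: [0.5783, -0.0037, 0.059]
ee_rot: [-2.142, -2.273, 0.029]
ft_force: [-16.3, -7.7, 0.8]
opening: 0.205
grasp_force: 60.9
jigx 0.06 0.079 z 0.0583 569
jigx 0.0618 0.0811 z 0.0922 201
lean 0.05763767925279567
the job is handed in; nothing more can be done
None
```

I handed the job in with the tray end still gripped, upright, butted to the end stop and pressed on the fence; no verdict came back. By camera the fence is pushed back 15–20 mm (about 9–12 N), and the board leans about 0.058 rad against the 0.09 limit.

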